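Lay the capped tube in the V cradle and hold the thickness probe on its marked band

TASK

Pick up the steel tube that stands on the welding table, lay it on its side in the blue V cradle, centred along it, and let go of it; do not drop it or knock it over. Then take the white probe out of its green stand and press its sprung brass tip lightly on the very top of the tube, inside the yellow band, with the probe upright and the tip pushed about half way in. Finish while still holding the probe pressed there, and leave the hammer, the brush and the red bracket where they are.

Things in the scene. Friction and masses are not known exactly. Their poses are not given: they have to be found in the camera images.
- tube: Bare steel tube with closed flat ends: a plain cylinder 48 mm in diameter, 130 mm long, 0.3 to 0.6 kg, balanced at its middle. It stands upright on the table at the start. Origin: centre of its lower end; z axis along the tube (up at the start). A yellow painted band 22 mm wide goes all round it, near its upper end. Either end may point either way in the cradle.
- tube_mid (a point): Centre of the tube: on its axis, 65 mm from either end. Axes as tube.
- tube_band (a point): Centre of the yellow band: on the tube's axis, 100 mm along its z axis (35 mm beyond tube_mid). The band's surface lies 24 mm from this point.
- cradle: Blue V cradle fixed to the table: base 150 mm long (x) by 84 mm wide (y), 10 mm thick; origin under its centre, z up. Two 90-degree V blocks, each 18 mm thick along x, stand 42 mm either side of the origin along x (66 mm free between them for fingers); 70 mm wide over all, highest edges about 54 mm above the table. The tube lies along x, across both Vs.
- cradle_seat (a point): Where the centre of the tube lies when it is seated: 60 mm above the cradle's origin, axes as cradle. The V is open upwards, and the top line of the seated tube is 84 mm above the table.
- stand: Green probe stand fixed to the table: block 80 x 80 mm, 55 mm high, origin at the centre of its underside; one upright through hole in the middle, 19 mm wide. The probe lifts straight up out of it and is clear after 45 mm.
- probe: White probe, red top, black screen on its -x side, 0.18 kg. Square body 26 x 26 mm (sides along x, y), 85 mm long; origin: centre of the body's underside, z along it to the red top. Below it a nose of 16 mm diameter, 30 mm long, then a sprung round-ended brass tip, 9 mm in diameter, 15 mm more. At the start it stands in the stand, underside on the stand's top, nose and tip free in the hole.
- probe_foot (a point): The very end of the probe's brass tip, on the probe's axis, 45 mm below the probe's origin when the tip is not pressed. Axes as probe.
- probe_tip (a joint): How far the sprung tip is pushed into the probe, m: 0 free, 0.010 fully in. The spring gives about 1.2 N at the first touch and 0.4 N more per mm: 3.2 N half way, 5.2 N fully in; beyond that it is rigid.
- hammer: Bystander: hammer lying on the table. Leave it alone.
- brush: Bystander: brush lying on the table. Leave it alone.
- bracket: Bystander: red steel angle bracket, 100 x 30 mm foot and 72 mm high, standing on the table. Leave it alone.
Mind the look-alikes: they are no part of the job. Several things have the shape of the stand; the one meant has the colours described above.

How it is judged (in metres and radians):
On the way:
1. the tube lies at rest in both Vs of the cradle, centred, and is let go (angle between tube's own z axis and vertical above 1.48 rad and angle between the z axis of tube and the x axis of cradle, either way round below 0.1 rad and x of tube_mid in the frame of cradle between -0.018 and 0.018 m and y of tube_mid in the frame of cradle between -0.006 and 0.006 m and z of tube_mid in the frame of cradle between 0.054 and 0.066 m and contact force between the fingers and tube below 0.1 N and linear speed of tube below 0.02 m/s), for 0.3 s.
At the end, for the whole second after the job is handed in: Tube free in both Vs: within 0.1 rad, 18 mm along, 6 mm across and in height. Probe held in the fingers, still, upright within 0.14 rad; its foot within 11 mm of the band's centre along the tube and 7 mm of the top line; tip pushed in 2 to 8.5 mm, pushing with 1.5 to 6 N (all of step 1 and angle between probe's own z axis and vertical below 0.14 rad and z of probe_foot in the frame of tube between 0.089 and 0.111 m and y of probe_foot in the frame of cradle between -0.007 and 0.007 m and value of joint probe_tip between 0.002 and 0.0085 m and contact force between probe and tube between 1.5 and 6 N and contact force between the fingers and probe above 2 N and contact force between probe and stand below 0.1 N and linear speed of probe below 0.02 m/s); the arm keeps its last pose, push and grip.
It fails at once if the tube is let go or falls from more than 25 mm above its seat (height (world z) of tube_mid above 0.087 m and contact force between the fingers and tube below 0.05 N and contact force between tube and cradle below 0.05 N and distance of tube from where it was at the start of the episode above 0.03 m).
It fails at once if the tube is knocked over or lies on the table (angle between tube's own z axis and vertical above 0.9 rad and height (world z) of tube_mid below 0.045 m).
It fails at once if the probe is pressed hard on the tube (over 15 N) (contact force between probe and tube above 15 N).
It fails at once if the hammer, the brush or the bracket is moved by more than 30 mm (distance of any of hammer, brush, bracket from where it was at the start of the episode above 0.03 m).
It also fails if it takes over 58 s, if anything falls off the work surface, if the arm or the gripper's body presses on something with over 40 N, if the wrist force passes 120 N, or if a joint passes its speed limit or range.

ROBOT

A 6-joint arm with a two-finger parallel gripper is mounted at the origin on the work surface. World frame = base frame: x ahead of the robot, y to its left, z up, the work surface at z = 0. Lengths are in mm, angles in rad, forces in N, time in s.
With the tool pointing down it reaches from about 350 to 975 mm from the base axis. Payload 7.1 kg.
Tool frame: the origin (TCP) lies at the centre of the arm's flange, where the gripper is bolted on; the fingertips stand 182 mm ahead of it and the grasp point (between the pads) lies 163 mm ahead of it; z points along the fingers, y is the line along which they close (so a half turn about z gives the same grasp; the last joint's range is limited). The gripper opens to 88 mm and grips with 3 to 60 N. Pads are 20 mm wide; open, the fingers measure 115 mm over their backs; the gripper's body (75 mm by 178 mm) begins 61 mm behind the grasp point.
Start: joints at [-1.121, 0.423, 1.63, -0, 1.089, -0.019], TCP at [282.399, -557.545, 404.675] pointing down, gripper open.
Joint ranges: [-3, 3], [-0.9, 2.11], [0.09, 2.58], [-1.31, 4.45], [0.11, 2.69], [-2.54, 2.54]. Speed limits (rad/s): [2.39, 2.39, 3.01, 3.14, 3.14, 3.14].

INTERFACE

Orientations are given as a rotation vector (axis times angle).
In Python, from workcell import readout, get_image, ctrl gives the robot as it stands.
- The arm moves only by the tool step_arm, never from a script. Its argument "targets" is a list that holds one entry, the list of rows, each a list of 7 numbers: the shift along the world's x, y, z as a fraction of full scale, then the turn, a rotation vector about the world's x, y, z as a fraction of full scale, then the opening, from 0 (shut) to 1 (fully open). In form: [[[dx, dy, dz, wx, wy, wz, claw], ...]]. A call has exactly 5 rows; each row shifts and turns the commanded pose from where the row before left it; what a row does not reach is not made up. Full scale, the value 1, is 0.05 m for a shift and 4 degrees for a turn. A row lasts 1/8 s, in which the tool goes at most 62.5 mm and 10.7 degrees, less where a joint would pass 70% of its speed; a pose out of reach is approached as far as the arm can. A call with a number of a shift or a turn outside -1 to 1 is refused whole. A call with a gripper value outside its range is refused whole. The fingers move at their own pace and stop on an object; the grip force is fixed at half the most. Time passes only in rows, so rows that do not move let the fingers close, or fill a call up. It gives the time, the measured TCP pose, the force, the opening and the grip force at its end, in the units of the state.
- readout.get_obs(): the state, without advancing time (a new reading comes with each control period).
- get_image(name): name is "scene" or "top"; returns a dict with "pixels" (480x640x3 uint8, red, green, blue), "intrinsics" (3x3 intrinsics, pixels), "extrinsics" (4x4, takes a point from world to camera coordinates). Camera axes: x right, y down, z forward; pixel columns grow to the right and rows downward; lengths in mm; the calibration is good to about 2 mm. A picture is of the moment at which its call begins. There is no depth.
- ctrl.close_job(): hands the job in; it is judged then, once.
The state is a dict: "t": time; "qpos": joint angles; "qvel": joint speeds; "joint_torque": joint torques, N m; "ee_pos": TCP position; "orientation": TCP orientation; "ft_force": force on the tool from outside, world axes, zero at the start; "moment": the same for the moment, N m; "width": finger opening in mm; "grasp_force": force on a finger pad.
Only numpy, scipy, OpenCV 4.12 (cv2) and the standard library are available. Lean on these libraries where they do the work, as an engineer would, in place of code of your own. Each camera call takes 0.05 s, during which the arm holds its last target. There are 200 camera calls.

## Working session

There is one attempt and no reset: what is moved stays moved. The work goes in short steps, Python scripts to look and compute and a tool call to move; the robot and the scene stay as the last step left them, time stands still between calls to the robot, and variables do not carry over. Pictures are saved under pics/ and viewed, at most 10 in all, crops included, and the job is handed in when it is done.

Besides the shell and the picture viewer there is one more tool, called after ">>>" by a JSON object that holds its "op" and its "data". step_arm: Moves the arm, as the interface text tells. Shift numbers are shares of 0.05 m and turn numbers shares of 4 degrees, none past 1 either way. Its arguments: {"type":"object","properties":{"targets":{"type":"array"}},"required":["targets"]}

```bash
mkdir -p pics; ls; cat > h.py <<'E'
import numpy as np, cv2
from workcell import readout, get_image, ctrl
def shot(n,tag):
    d=get_image(n); cv2.imwrite(f'pics/{tag}.png',d['pixels'][:,:,::-1]); np.savez(f'{tag}.npz',**d); return d
def load(tag): return np.load(f'{tag}.npz')
def ray(d,u,v,z):
    K=np.array(d['intrinsics']);E=np.array(d['extrinsics']);R=E[:3,:3];t=E[:3,3]
    c=-R.T@t; r=R.T@np.linalg.solve(K,[u,v,1.]); return (c+r*(z-c[2])/r[2]).round(1)
def proj(d,p):
    K=np.array(d['intrinsics']);E=np.array(d['extrinsics']); q=K@(E[:3,:3]@np.array(p,float)+E[:3,3]); return (q[:2]/q[2]).round(1)
E
python3 - <<'E'
from h import *
for n in('scene','top'):
    d=shot(n,n+'0'); E=d['extrinsics']; print(n,(-E[:3,:3].T@E[:3,3]).round(0),d['intrinsics'][0])
print(readout.get_obs())
E
```

```text
pics
scene [ 1131. -1020.   764.] [605.33044216   0.         325.04319238]
top [ 416.  -36. 1191.] [444.67450893   0.         320.75832577]
{'t': 0.1, 'qpos': array([-1.12099123e+00,  4.23765450e-01,  1.63060008e+00, -3.33680042e-05,
        1.08860627e+00, -1.90310023e-02]), 'qvel': array([-6.54987725e-04, -1.71585644e-03, -2.89147039e-03, -1.41925213e-03,
        2.17575507e-03, -5.06177442e-05]), 'joint_torque': array([-1.80254956e-04, -5.45617175e+01, -2.74323392e+01,  6.45306520e-02,
        1.87397667e-02, -1.86902662e-05]), 'ee_pos': array([ 282.29893849, -557.33331219,  403.98392074]), 'orientation': array([-3.05435911e+00, -7.29431858e-01,  5.08138230e-04]), 'ft_force': array([ 0.28236503, -0.25662526, -0.73513385]), 'moment': array([-0.02218913,  0.05586075,  0.00118474]), 'grasp_force': 0.0, 'width': 88.11869236950464}
```

View pics/top0.png

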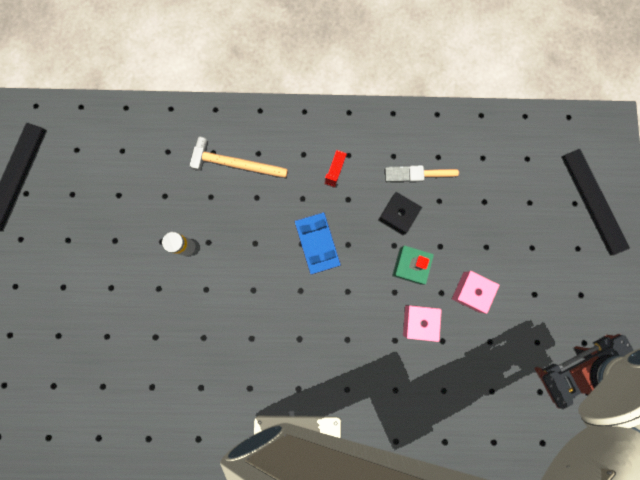

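View pics/scene0.png

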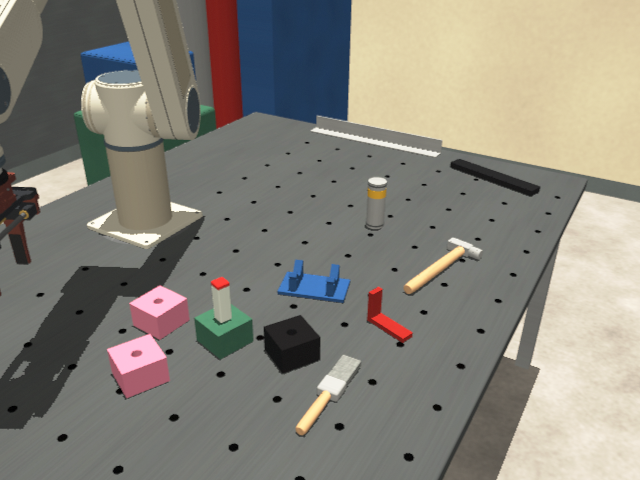

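The top view shows the tube's top at (173,243), the blue cradle at (318,243) and the green stand at (415,265) with the probe's red top at (422,262). The stand look-alikes are the black block (400,213) and the pink ones (477,291) and (424,324). Only (415,265) is green and holds the white probe. I'll confirm this in one enlarged crop.

```bash
python3 - <<'E'
from h import *
im=cv2.imread('pics/top0.png'); s=cv2.imread('pics/scene0.png')
c=lambda a,x,y,w,h,k:cv2.resize(a[y:y+h,x:x+w],None,fx=k,fy=k,interpolation=cv2.INTER_CUBIC)
top=np.hstack([c(im,155,225,50,37,8)[:296,:400],c(im,390,240,50,37,8)])
bot=np.hstack([c(im,285,205,66,74,4)[:296],c(s,190,270,67,74,4),c(s,270,250,67,74,4)])
cv2.imwrite('pics/c1.png',np.vstack([top,np.pad(bot,((0,0),(0,0),(0,0)))[:, :800]]))
E
```

```text
(no output)
```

View pics/c1.png

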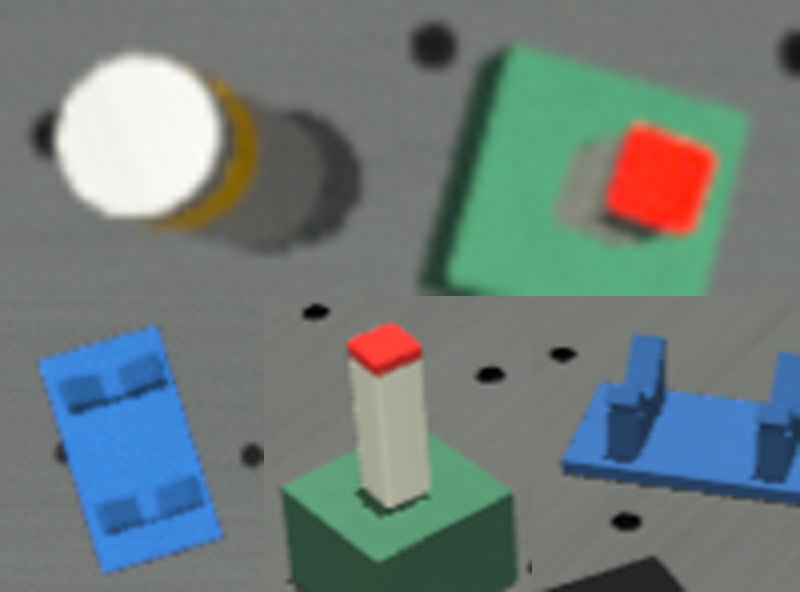

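The crop confirms it: the white probe with the red top stands in the green block. Tube top centre is at crop (139,135), the red top's corners are around (661,180), and the cradle's corners are (40,360), (155,326), (222,538) and (104,573).

```bash
python3 - <<'E'
from h import *
d=load('top0'); s=load('scene0')
T=ray(d,155+139/8,225+135/8,130); print('tube',T)
pc=[ray(d,390+x/8,240+y/8,140) for x,y in[(237,122),(316,158),(286,235),(207,203)]]
P=np.mean(pc,0); print('probe',P,[np.round(np.linalg.norm(pc[i]-pc[i-1]),1) for i in range(4)])
a=lambda p,q:np.degrees(np.arctan2(*(q-p)[1::-1]))
print('yaw',[round(a(pc[i-1],pc[i])%90,1) for i in range(4)])
cc=[ray(d,285+x/4,205+(y-296)/4,10) for x,y in[(40,360),(155,326),(222,538),(104,573)]]
print('cradle',np.mean(cc,0),[np.round(np.linalg.norm(cc[i]-cc[i-1]),1) for i in range(4)],[round(a(cc[i-1],cc[i])%90,1) for i in range(4)])
sc=[ray(d,390+x/8,240+y/8,55) for x,y in[(112,45),(348,112)]];print('stand edge',sc,a(*sc)%90)
print('chk in scene', proj(s,T), proj(s,P), proj(s,np.append(np.mean(cc,0)[:2],10)), [proj(s,c) for c in cc])
g=readout.get_obs();from scipy.spatial.transform import Rotation as R
print(R.from_rotvec(g['orientation']).as_matrix().round(3))
E
```

```text
tube [533.8 304.4 130. ]
probe [ 492.85 -292.45  140.  ] [np.float64(26.0), np.float64(25.5), np.float64(24.8), np.float64(25.0)]
yaw [np.float64(68.8), np.float64(66.2), np.float64(67.8), np.float64(68.7)]
cradle [549.9   -43.175  10.   ] [np.float64(149.1), np.float64(80.8), np.float64(149.6), np.float64(81.6)] [np.float64(17.8), np.float64(17.7), np.float64(18.1), np.float64(17.3)]
stand edge [array([ 541.7, -265.7,   55. ]), array([ 521.2, -341.5,   55. ])] 74.86647385546769
chk in scene [375.8 180.4] [217.8 280.8] [312.2 284.3] [array([348.1, 278.9]), array([341.4, 298.7]), array([275., 290.]), array([285. , 270.9])]
[[ 0.892  0.452 -0.001]
 [ 0.452 -0.892  0.001]
 [-0.    -0.001 -1.   ]]
```

Measurements agree with the given sizes. The plan:
- Grip the tube with the tool tilted 60° from vertical.
- Rotate 90° about the finger axis so the tube lies flat.
- Lower it between the Vs.

First comes the transit towards the tube.

>>> {"op": "step_arm", "data": {"targets": [[[0.22,0.6,0,0,0,0.93,1],[0.22,0.6,0,0,0,0.93,1],[0.22,0.6,0,0,0,0.93,1],[0.22,0.6,0,0,0,0.93,1],[0.22,0.6,0,0,0,0.93,1]]]}}

```text
t: 0.72
ee_pos: [337.5, -406.5, 404.4]
orientation: [-2.896, -1.217, 0.0]
ft_force: [-0.1, 0.0, -0.3]
width: 87.9
grasp_force: 0.0
```

>>> {"op": "step_arm", "data": {"targets": [[[0.22,0.6,0,0,0,0.93,1],[0.22,0.6,0,0,0,0.93,1],[0.22,0.6,0,0,0,0.93,1],[0.22,0.6,0,0,0,0.93,1],[0.22,0.6,0,0,0,0.93,1]]]}}

```text
t: 1.35
ee_pos: [392.5, -256.5, 404.5]
orientation: [-2.661, -1.669, 0.0]
ft_force: [0.1, -0.4, 0.8]
width: 88.1
grasp_force: 0.0
```

>>> {"op": "step_arm", "data": {"targets": [[[0.22,0.6,0,0,0,0.93,1],[0.22,0.6,0,0,0,0.93,1],[0.22,0.6,0,0,0,0.93,1],[0.22,0.6,0,0,0,0.93,1],[0.22,0.6,0,0,0,0.93,1]]]}}

```text
t: 1.98
ee_pos: [447.5, -106.5, 404.5]
orientation: [-2.357, -2.077, 0.0]
ft_force: [0.5, -0.2, 0.7]
width: 87.7
grasp_force: 0.0
```

>>> {"op": "step_arm", "data": {"targets": [[[0.22,0.6,0,0,0,0.93,1],[0.22,0.6,0,0,0,0.93,1],[0.22,0.6,0,0,0,0.93,1],[0.22,0.6,0,0,0,0.93,1],[0.22,0.6,0,0,0,0.93,1]]]}}

```text
t: 2.6
ee_pos: [502.5, 43.5, 404.4]
orientation: [-1.99, -2.431, 0.001]
ft_force: [0.4, 0.2, 0.8]
width: 87.9
grasp_force: 0.0
```

```bash
cat >> h.py <<'E'
from scipy.spatial.transform import Rotation as Rot
def st():
    g=readout.get_obs(); M=Rot.from_rotvec(g['orientation']).as_matrix(); p=np.array(g['ee_pos'])
    print('t',round(g['t'],2),'p',p.round(1),'gp',(p+163*M[:,2]).round(1),'q',np.degrees(g['qpos']).round(0),'w',round(g['width'],1),'gf',round(g['grasp_force'],1),'f',np.round(g['ft_force'],1))
    print('y',M[:,1].round(3),'z',M[:,2].round(3)); return g,M,p
E
python3 -c "from h import *;st()"
```

```text
t 2.6 p [502.5  43.5 404.4] gp [502.4  43.5 241.4] q [  4.  14. 108.  -0.  57.  -8.] w 87.9 gf 0.0 f [0.4 0.2 0.8]
y [ 0.98   0.197 -0.001] z [-0.001 -0.    -1.   ]
```

>>> {"op": "step_arm", "data": {"targets": [[[0.4,0.5,0,0,0,0.93,1],[0.4,0.5,0,0,0,0.93,1],[0.4,0.5,0,0,0,0.93,1],[0.4,0.5,0,0,0,0.93,1],[0.4,0.5,0,0,0,0.93,1]]]}}

```text
t: 3.22
ee_pos: [602.8, 168.3, 404.2]
orientation: [-1.571, -2.72, 0.001]
ft_force: [1.0, -0.4, -0.5]
width: 87.9
grasp_force: 0.0
```

>>> {"op": "step_arm", "data": {"targets": [[[0,0,0,0.866,0.5,0,1],[0,0,0,0.866,0.5,0,1],[0,0,0,0.866,0.5,0,1],[0,0,0,0.866,0.5,0,1],[0,0,0,0.866,0.5,0,1]]]}}

```text
t: 3.85
ee_pos: [602.3, 167.4, 404.3]
orientation: [-1.416, -2.446, -0.25]
ft_force: [0.4, -0.0, 0.4]
width: 87.9
grasp_force: 0.0
```

```bash
python3 -c "from h import *;st()"
```

```text
t 3.85 p [602.3 167.4 404.3] gp [574.1 216.  251.3] q [ 11.  26.  92.  20.  70. -27.] w 87.9 gf 0.0 f [ 0.4 -0.   0.4]
y [ 0.867  0.498 -0.001] z [-0.173  0.298 -0.939]
```

>>> {"op": "step_arm", "data": {"targets": [[[0.1,-0.135,-0.4,0.866,0.5,0,1],[0.1,-0.135,-0.4,0.866,0.5,0,1],[0.1,-0.135,-0.4,0.866,0.5,0,1],[0.1,-0.135,-0.4,0.866,0.5,0,1],[0.1,-0.135,-0.4,0.866,0.5,0,1]]]}}

```text
t: 4.47
ee_pos: [627.4, 133.4, 303.6]
orientation: [-1.251, -2.16, -0.455]
ft_force: [0.4, 0.7, 1.0]
width: 87.6
grasp_force: 0.0
```

>>> {"op": "step_arm", "data": {"targets": [[[0.1,-0.135,-0.4,0.866,0.5,0,1],[0.1,-0.135,-0.4,0.866,0.5,0,1],[0.1,-0.135,-0.4,0.866,0.5,0,1],[0.1,-0.135,-0.4,0.866,0.5,0,1],[0.1,-0.135,-0.4,0.866,0.5,0,1]]]}}

```text
t: 5.1
ee_pos: [652.4, 99.7, 203.6]
orientation: [-1.08, -1.865, -0.622]
ft_force: [-0.5, 0.4, 0.1]
width: 88.1
grasp_force: 0.0
```

```bash
python3 - <<'E'
from h import *
g,M,p=st(); shot('scene','s1'); shot('top','t1')
a=cv2.imread('pics/s1.png')[120:270,280:480]; b=cv2.imread('pics/t1.png')[190:340,130:330]
cv2.imwrite('pics/c2.png',np.hstack([cv2.resize(x,(400,300),interpolation=3)for x in(a,b)]))
print(np.array([534,304,70])-163*M[:,2]-p)
E
```

```text
t 5.1 p [652.4  99.7 203.6] gp [581.7 222.1 122.4] q [ -1.  50.  87.  48.  87. -54.] w 88.1 gf 0.0 f [-0.5  0.4  0.1]
y [ 0.867  0.499 -0.003] z [-0.434  0.751 -0.498]
[-47.72573205  81.91669162 -52.41424582]
```

View pics/c2.png

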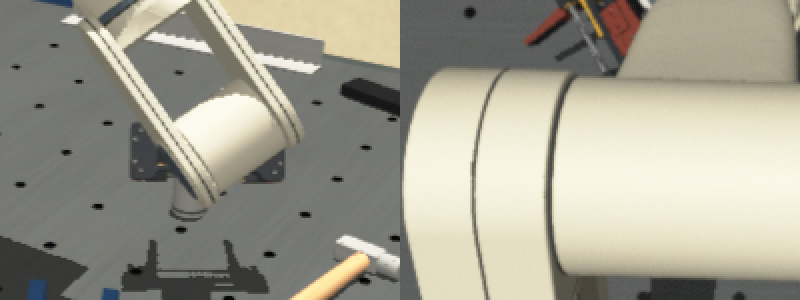

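The arm hides the tube in both views: scene crop shows its base at about (190,215), and the top crop shows one finger at about (545,40). I'll trust the measured position, since the opening leaves a 20 mm margin, and go in along the tool axis.

>>> {"op": "step_arm", "data": {"targets": [[[-0.19,0.33,-0.21,0,0,0,1],[-0.19,0.33,-0.21,0,0,0,1],[-0.19,0.33,-0.21,0,0,0,1],[-0.19,0.33,-0.21,0,0,0,1],[-0.19,0.33,-0.21,0,0,0,1]]]}}

```text
t: 5.82
ee_pos: [604.1, 184.0, 151.6]
orientation: [-1.081, -1.868, -0.621]
ft_force: [0.7, 0.9, 0.8]
width: 87.8
grasp_force: 0.0
```

>>> {"op": "step_arm", "data": {"targets": [[[0,0,0,0,0,0,0.6],[0,0,0,0,0,0,0.5],[0,0,0,0,0,0,0.3],[0,0,0,0,0,0,0],[0,0,0,0,0,0,0]]]}}

```text
t: 6.45
ee_pos: [605.4, 182.1, 152.6]
orientation: [-1.082, -1.867, -0.623]
ft_force: [1.4, -0.1, 1.4]
width: 47.4
grasp_force: 29.9
```

```bash
python3 -c "from h import *;st()"
```

```text
t 6.45 p [605.4 182.1 152.6] gp [535.1 304.5  71. ] q [  6.  52.  92.  54.  78. -57.] w 47.4 gf 29.9 f [ 1.4 -0.1  1.4]
y [ 0.867  0.498 -0.001] z [-0.432  0.751 -0.5  ]
```

Gripped at 29.9 N with the opening at 47.4 mm. Next: lift, then lay the tube over while yawing and moving above the cradle.

>>> {"op": "step_arm", "data": {"targets": [[[0,0,0.5,0,0,0,0],[0,0,0.9,0,0,0,0],[0,0,1,0,0,0,0],[0,0,1,0,0,0,0],[0,0,0.9,0,0,0,0]]]}}

```text
t: 7.08
ee_pos: [604.6, 182.1, 368.4]
orientation: [-1.082, -1.868, -0.62]
ft_force: [-0.2, 0.3, -4.0]
width: 47.4
grasp_force: 29.9
```

>>> {"op": "step_arm", "data": {"targets": [[[0.02,-0.16,0,-0.795,-0.423,-1,0],[0.02,-0.16,0,-0.822,-0.366,-1,0],[0.02,-0.16,0,-0.846,-0.308,-1,0],[0.02,-0.16,0,-0.865,-0.248,-1,0],[0.02,-0.16,0,-0.88,-0.187,-1,0]]]}}

```text
t: 7.7
ee_pos: [609.5, 141.8, 366.4]
orientation: [-1.62, -1.92, -0.616]
ft_force: [-0.5, -0.5, -3.8]
width: 47.5
grasp_force: 29.9
```

```bash
python3 -c "from h import *;st()"
```

```text
t 7.7 p [609.5 141.8 366.4] gp [590.7 248.9 245. ] q [  4.  29.  96.  46.  68. -28.] w 47.5 gf 29.9 f [-0.5 -0.5 -3.8]
y [ 0.986  0.17  -0.003] z [-0.115  0.657 -0.745]
```

>>> {"op": "step_arm", "data": {"targets": [[[0.02,-0.16,0,-0.891,-0.125,-1,0],[0.02,-0.16,0,-0.898,-0.063,-1,0],[0.02,-0.16,0,-0.9,0,-1,0],[0.02,-0.16,0,-0.898,0.063,-1,0],[0.02,-0.16,0,-0.891,0.125,-1,0]]]}}

```text
t: 8.32
ee_pos: [614.3, 101.9, 366.4]
orientation: [-2.178, -1.818, -0.457]
ft_force: [-0.9, 0.5, -3.3]
width: 47.3
grasp_force: 29.9
```

>>> {"op": "step_arm", "data": {"targets": [[[0.02,-0.16,0,-0.88,0.187,-1,0],[0.02,-0.16,0,-0.865,0.248,-1,0],[0.02,-0.16,0,-0.846,0.308,-1,0],[0.02,-0.16,0,-0.822,0.366,-1,0],[0.02,-0.16,0,-0.795,0.423,-1,0]]]}}

```text
t: 8.95
ee_pos: [619.3, 62.0, 366.4]
orientation: [-2.677, -1.536, -0.135]
ft_force: [0.1, 0.3, -4.2]
width: 47.7
grasp_force: 29.9
```

>>> {"op": "step_arm", "data": {"targets": [[[0.02,-0.16,0,-0.763,0.477,-1,0],[0.02,-0.16,0,-0.728,0.529,-1,0],[0.02,-0.16,0,-0.689,0.579,-1,0],[0.02,-0.16,0,-0.647,0.626,-1,0],[0.02,-0.16,0,-0.602,0.669,-1,0]]]}}

```text
t: 9.57
ee_pos: [624.4, 22.1, 366.5]
orientation: [2.873, 1.037, -0.306]
ft_force: [0.2, -0.1, -3.9]
width: 47.6
grasp_force: 29.9
```

>>> {"op": "step_arm", "data": {"targets": [[[0.02,-0.16,0,-0.554,0.709,-1,0],[0.02,-0.16,0,-0.503,0.746,-1,0],[0.02,-0.16,0,-0.45,0.779,-1,0],[0.02,-0.16,0,-0.395,0.809,-1,0],[0.02,-0.16,0,-0.337,0.834,-1,0]]]}}

```text
t: 10.2
ee_pos: [629.6, -17.9, 366.5]
orientation: [2.906, 0.504, -0.782]
ft_force: [-0.0, -0.2, -3.8]
width: 47.6
grasp_force: 29.9
```

```bash
cat >> h.py <<'E'
def to(p_t,y_az,tilt,p,M):
    # rows-units error: TCP mm/50 and rotvec/4deg; tilt>0: tool z leans toward azimuth y_az+90
    a=np.radians(y_az);b=np.radians(tilt); y=np.array([np.cos(a),np.sin(a),0]); t=np.array([-np.sin(a),np.cos(a),0])
    z=np.sin(b)*t-np.cos(b)*np.array([0,0,1]); W=np.c_[np.cross(y,z),y,z]
    tcp=np.array(p_t)-163*z
    print('shift',((tcp-p)/50).round(3),'turn',(np.degrees(Rot.from_matrix(W@M.T).as_rotvec())/4).round(3))
E
python3 - <<'E'
from h import *
g,M,p=st()
t=np.array([np.cos(np.radians(17.7)),np.sin(np.radians(17.7)),0])
to(np.array([549.9,-43.2,100])+6*t,-72.3,-30,p,M)
shot('scene','s2'); shot('top','t2')
a=cv2.imread('pics/s2.png')[140:365,200:500]; b=cv2.imread('pics/t2.png')[140:365,200:500]
cv2.imwrite('pics/c3.png',np.hstack([cv2.resize(x,(400,300),interpolation=3)for x in(a,b)]))
E
```

```text
t 10.2 p [629.6 -17.9 366.5] gp [552.6 -45.6 225.5] q [ -1.  33.  87. -10.  89.  72.] w 47.6 gf 29.9 f [-0.  -0.2 -3.8]
y [ 0.337 -0.941  0.001] z [-0.472 -0.17  -0.865]
shift [ 0.073  0.026 -2.507] turn [ 0.026 -0.028 -0.503]
```

View pics/c3.png

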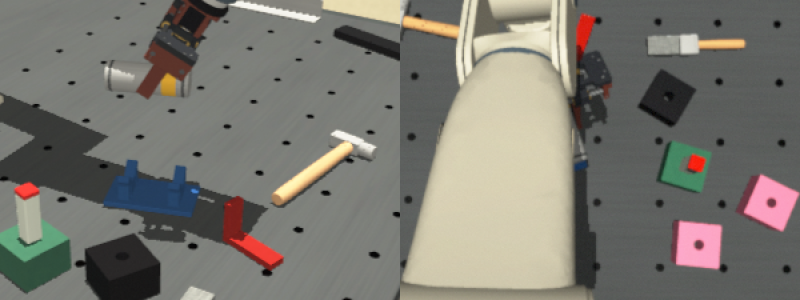

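The scene crop shows the tube horizontal in the grip at (148,78), band end to the right, above the cradle at (150,190). The top crop shows the arm hiding the cradle and the probe still in its stand. Lowering now.

>>> {"op": "step_arm", "data": {"targets": [[[0.022,0.008,-0.5,0.005,-0.006,-0.1,0],[0.022,0.008,-0.5,0.005,-0.006,-0.1,0],[0.022,0.008,-0.5,0.005,-0.006,-0.1,0],[0.022,0.008,-0.5,0.005,-0.006,-0.1,0],[0.022,0.008,-0.5,0.005,-0.006,-0.1,0]]]}}

```text
t: 10.92
ee_pos: [635.4, -15.4, 240.9]
orientation: [2.925, 0.46, -0.778]
ft_force: [0.3, -1.1, -3.6]
width: 47.6
grasp_force: 29.9
```

>>> {"op": "step_arm", "data": {"targets": [[[0,0,-0.2,0,0,0,0],[0,0,-0.15,0,0,0,0],[0,0,-0.12,0,0,0,0],[0,0,-0.08,0,0,0,0],[0,0,0,0,0,0,0]]]}}

```text
t: 11.55
ee_pos: [635.4, -15.6, 214.8]
orientation: [2.925, 0.459, -0.779]
ft_force: [0.5, -0.3, -3.3]
width: 47.2
grasp_force: 29.9
```

```bash
python3 - <<'E'
from h import *
g,M,p=st()
t=np.array([np.cos(np.radians(17.7)),np.sin(np.radians(17.7)),0])
to(np.array([549.9,-43.2,66])+8*t,-72.3,-30,p,M)
shot('scene','s3')
cv2.imwrite('pics/c4.png',cv2.resize(cv2.imread('pics/s3.png')[210:330,240:400],(800,600),interpolation=3))
E
```

```text
t 11.55 p [635.4 -15.6 214.8] gp [558.3 -40.5  73.4] q [-1. 45. 89. -9. 76. 76.] w 47.2 gf 29.9 f [ 0.5 -0.3 -3.3]
y [ 0.307 -0.952  0.001] z [-0.473 -0.153 -0.868]
shift [-0.006 -0.008 -0.153] turn [-0.006  0.045 -0.038]
```

View pics/c4.png

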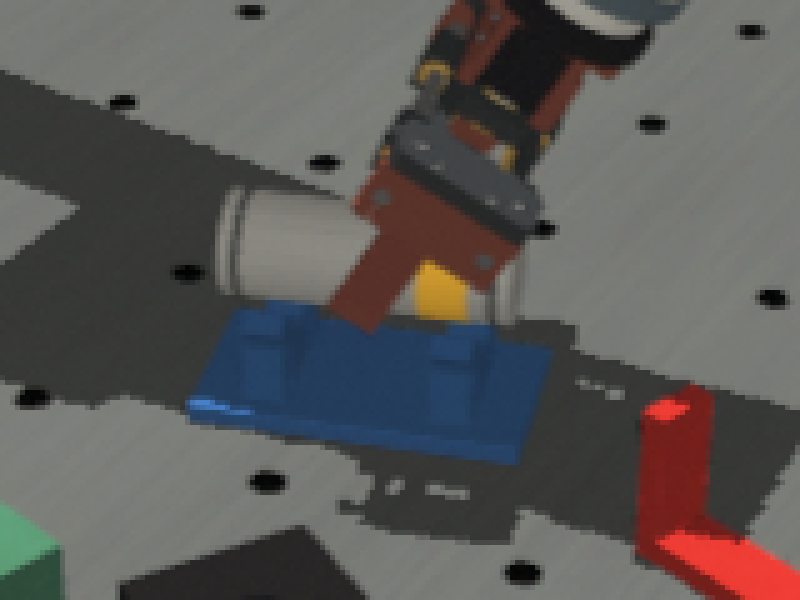

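The tube's ends at (228,240) and (512,290) are centred over the cradle base, which runs from (190,410) to (553,350). Lowering the last bit in small steps.

>>> {"op": "step_arm", "data": {"targets": [[[0,0,-0.08,0,0.01,0,0],[0,0,-0.06,0,0.01,0,0],[0,0,-0.04,0,0.01,0,0],[0,0,0,0,0.01,0,0],[0,0,0,0,0,0,0]]]}}

```text
t: 12.22
ee_pos: [635.4, -15.6, 205.7]
orientation: [2.924, 0.459, -0.783]
ft_force: [0.5, 0.2, -4.3]
width: 47.4
grasp_force: 29.9
```

>>> {"op": "step_arm", "data": {"targets": [[[0,0,-0.03,0,0,0,0],[0,0,-0.02,0,0,0,0],[0,0,0,0,0,0,0],[0,0,0,0,0,0,0],[0,0,0,0,0,0,0]]]}}

```text
t: 12.85
ee_pos: [635.4, -15.5, 203.2]
orientation: [2.924, 0.459, -0.783]
ft_force: [0.5, -0.5, -3.5]
width: 47.7
grasp_force: 29.9
```

```bash
python3 -c "from h import *;st()"
```

```text
t 12.85 p [635.4 -15.5 203.2] gp [557.9 -40.5  62. ] q [-1. 46. 89. -9. 75. 76.] w 47.7 gf 29.9 f [ 0.5 -0.5 -3.5]
y [ 0.307 -0.952 -0.   ] z [-0.476 -0.153 -0.866]
```

No contact yet, so I'll continue in 1 mm steps.

>>> {"op": "step_arm", "data": {"targets": [[[0,0,-0.03,0,0,0,0],[0,0,-0.02,0,0,0,0],[0,0,0,0,0,0,0],[0,0,0,0,0,0,0],[0,0,0,0,0,0,0]]]}}

```text
t: 13.48
ee_pos: [635.7, -15.6, 202.6]
orientation: [2.923, 0.458, -0.784]
ft_force: [-1.3, 0.3, 10.8]
width: 47.5
grasp_force: 29.9
```

>>> {"op": "step_arm", "data": {"targets": [[[0,0,-0.02,0,0,0,0],[0,0,-0.01,0,0,0,0],[0,0,0,0,0,0,0],[0,0,0,0,0,0,0],[0,0,0,0,0,0,0]]]}}

```text
t: 14.1
ee_pos: [635.8, -15.6, 202.4]
orientation: [2.923, 0.458, -0.785]
ft_force: [-1.4, 1.0, 20.0]
width: 47.4
grasp_force: 29.9
```

The tube is seated: 20 N vertically and almost nothing sideways. Relax it, open, and retreat along the tool axis.

>>> {"op": "step_arm", "data": {"targets": [[[0,0,0.05,0,0,0,0],[0,0,0,0,0,0,0.6],[0,0,0,0,0,0,0.8],[0,0,0,0,0,0,1],[0,0,0,0,0,0,1]]]}}

```text
t: 14.72
ee_pos: [635.4, -15.5, 201.4]
orientation: [2.924, 0.46, -0.784]
ft_force: [-0.7, -0.1, 0.5]
width: 79.2
grasp_force: 0.0
```

>>> {"op": "step_arm", "data": {"targets": [[[0,0,0,0,0,0,1],[0.1,0.03,0.17,0,0,0,1],[0.2,0.06,0.35,0,0,0,1],[0.3,0.1,0.55,0,0,0,1],[0.3,0.1,0.55,0,0,0,1]]]}}

```text
t: 15.35
ee_pos: [681.1, -0.8, 284.1]
orientation: [2.924, 0.459, -0.783]
ft_force: [0.9, -0.5, 0.5]
width: 88.2
grasp_force: 0.0
```

```bash
python3 -c "
from h import *
g,M,p=st()
to([492.9,-292.5,250],-22.2,0,p,M)
to([492.9,-292.5,250],-112.2,0,p,M)
"
```

```text
t 15.35 p [681.1  -0.8 284.1] gp [603.6 -25.8 142.9] q [ 1. 43. 81. -9. 85. 76.] w 88.2 gf 0.0 f [ 0.9 -0.5  0.5]
y [ 0.307 -0.952 -0.   ] z [-0.476 -0.153 -0.866]
shift [-3.764 -5.833  2.578] turn [ 5.251 -5.672 12.192]
shift [-3.764 -5.833  2.578] turn [-0.295 -7.638 -9.782]
```

The tube is released. Now swing over above the probe.

>>> {"op": "step_arm", "data": {"targets": [[[-0.2,-0.3,0.3,0.35,-0.378,0.813,1],[-0.2,-0.3,0.3,0.35,-0.378,0.813,1],[-0.2,-0.35,0.3,0.35,-0.378,0.813,1],[-0.25,-0.4,0.3,0.35,-0.378,0.813,1],[-0.25,-0.4,0.3,0.35,-0.378,0.813,1]]]}}

```text
t: 15.98
ee_pos: [625.2, -89.0, 358.9]
orientation: [2.898, 0.916, -0.536]
ft_force: [-0.3, -0.5, 0.3]
width: 87.7
grasp_force: 0.0
```

>>> {"op": "step_arm", "data": {"targets": [[[-0.25,-0.4,0.2,0.35,-0.378,0.813,1],[-0.25,-0.4,0.2,0.35,-0.378,0.813,1],[-0.25,-0.4,0.2,0.35,-0.378,0.813,1],[-0.25,-0.4,0.2,0.35,-0.378,0.813,1],[-0.25,-0.4,0.2,0.35,-0.378,0.813,1]]]}}

```text
t: 16.6
ee_pos: [562.6, -189.1, 408.8]
orientation: [2.792, 1.35, -0.273]
ft_force: [0.5, 0.2, 0.1]
width: 88.1
grasp_force: 0.0
```

>>> {"op": "step_arm", "data": {"targets": [[[-0.3,-0.4,0,0.35,-0.378,0.813,1],[-0.3,-0.4,0,0.35,-0.378,0.813,1],[-0.3,-0.4,0,0.35,-0.378,0.813,1],[-0.3,-0.4,0,0.35,-0.378,0.813,1],[-0.3,-0.4,0,0.35,-0.378,0.813,1]]]}}

```text
t: 17.23
ee_pos: [487.6, -289.2, 408.6]
orientation: [2.605, 1.755, 0.002]
ft_force: [0.6, 0.0, 0.4]
width: 88.2
grasp_force: 0.0
```

```bash
python3 - <<'E'
from h import *
g,M,p=st()
to([492.9,-292.5,105],-22.2,0,p,M)
shot('scene','s4'); shot('top','t4')
a=cv2.imread('pics/s4.png')[210:360,180:380]; b=cv2.imread('pics/t4.png')[190:340,280:480]
cv2.imwrite('pics/c5.png',np.hstack([cv2.resize(x,(400,300),interpolation=3)for x in(a,b)]))
E
```

```text
t 17.23 p [ 487.6 -289.2  408.6] gp [ 487.8 -289.2  245.6] q [-32.  19. 101.   0.  60. -10.] w 88.2 gf 0.0 f [0.6 0.  0.4]
y [ 0.927 -0.376  0.002] z [ 0.002 -0.    -1.   ]
shift [ 0.107 -0.067 -2.811] turn [ 0.004  0.022 -0.034]
```

View pics/c5.png

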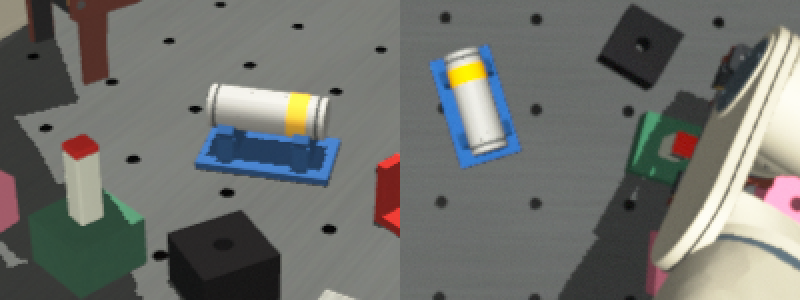

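The scene crop shows the tube lying in both Vs at (268,110), band at (298,115). The top crop shows it at (474,100) with the band at (466,73), and the probe still upright in the green stand. Cross-checking the band and probe with both cameras:

```bash
python3 - <<'E'
from h import *
d=load('t4'); s=load('s4')
print('band top',ray(d,313,226.5,84),'mid',ray(d,317.2,240,84),'band scene',proj(s,[585.8,-31.8,84]),'top',proj(d,[585.8,-31.8,84]))
print('probe: top',ray(d,422.7,262.4,140),'scene',ray(s,220.2,283.2,140))
E
```

```text
band top [583.3 -30.7  84. ] mid [549.3 -41.8  84. ] band scene [329.1 258.2] top [313.4 225.5]
probe: top [ 492.9 -292.5  140. ] scene [ 501.7 -296.5  140. ]
```

>>> {"op": "step_arm", "data": {"targets": [[[0.03,-0.01,-0.4,0,0,0,1],[0.03,-0.02,-0.5,0,0,0,1],[0.03,-0.02,-0.5,0,0,0,1],[0.02,-0.02,-0.3,0,0,0,1],[0,0,0,0,0,0,1]]]}}

```text
t: 17.95
ee_pos: [493.6, -291.6, 322.0]
orientation: [-2.606, -1.752, 0.002]
ft_force: [-0.2, 0.8, 0.6]
width: 87.7
grasp_force: 0.0
```

>>> {"op": "step_arm", "data": {"targets": [[[0.03,-0.02,-0.28,0,0,0,1],[0.03,-0.02,-0.3,0,0,0,1],[0,0,-0.3,0,0,0,1],[0,0,-0.2,0,0,0,1],[0,0,0,0,0,0,0.7]]]}}

```text
t: 18.58
ee_pos: [496.1, -293.9, 267.6]
orientation: [-2.606, -1.752, 0.002]
ft_force: [0.0, 0.5, 0.5]
width: 81.1
grasp_force: 0.0
```

>>> {"op": "step_arm", "data": {"targets": [[[0,0,0,0,0,0,0.5],[0,0,0,0,0,0,0.4],[0,0,0,0,0,0,0.36],[0,0,0,0,0,0,0.33],[0,0,0,0,0,0,0.32]]]}}

```text
t: 19.2
ee_pos: [496.4, -294.1, 268.8]
orientation: [2.607, 1.752, -0.001]
ft_force: [-0.2, 0.4, 0.1]
width: 31.7
grasp_force: 0.0
```

>>> {"op": "step_arm", "data": {"targets": [[[0,0,0,0,0,0,0.3],[0,0,0,0,0,0,0.28],[0,0,0,0,0,0,0.25],[0,0,0,0,0,0,0],[0,0,0,0,0,0,0]]]}}

```text
t: 19.82
ee_pos: [496.3, -294.0, 268.6]
orientation: [-2.607, -1.752, 0.001]
ft_force: [-1.1, 1.2, -0.5]
width: 26.5
grasp_force: 29.5
```

```bash
python3 -c "from h import *;st()"
```

```text
t 19.82 p [ 496.3 -294.   268.6] gp [ 496.2 -294.   105.6] q [-32.  31. 104.  -0.  45. -10.] w 26.5 gf 29.5 f [-1.1  1.2 -0.5]
y [ 0.926 -0.378 -0.   ] z [-0.001 -0.    -1.   ]
```

>>> {"op": "step_arm", "data": {"targets": [[[0,0,0.2,0,0,0,0],[0,0,0.4,0,0,0,0],[0,0,0.6,0,0,0,0],[0,0,0.6,0,0,0,0],[0,0,0.4,0,0,0,0]]]}}

```text
t: 20.45
ee_pos: [496.7, -294.2, 380.9]
orientation: [2.605, 1.751, 0.001]
ft_force: [0.1, 0.3, -2.3]
width: 25.7
grasp_force: 29.5
```

>>> {"op": "step_arm", "data": {"targets": [[[0.1,0.3,0.1,0,0,0,0],[0.18,0.5,0,0,0,0,0],[0.2,0.6,0,0,0,0,0],[0.2,0.6,0,0,0,0,0],[0.2,0.6,0,0,0,0,0]]]}}

```text
t: 21.08
ee_pos: [540.5, -162.1, 383.0]
orientation: [-2.607, -1.752, 0.002]
ft_force: [-0.2, -0.4, -1.4]
width: 26.2
grasp_force: 29.5
```

>>> {"op": "step_arm", "data": {"targets": [[[0.2,0.6,0,0,0,0,0],[0.2,0.6,0,0,0,0,0],[0.2,0.6,0,0,0,0,0],[0.18,0.5,0,0,0,0,0],[0.1,0.3,0,0,0,0,0]]]}}

```text
t: 21.7
ee_pos: [584.4, -32.1, 383.0]
orientation: [-2.606, -1.754, 0.002]
ft_force: [-0.2, -0.8, -2.4]
width: 26.0
grasp_force: 29.5
```

```bash
python3 - <<'E'
from h import *
g,M,p=st()
to([585,-31.5,p[2]-163],-22.2,0,p,M)
E
```

```text
t 21.7 p [584.4 -32.1 383. ] gp [584.2 -32.1 220. ] q [ -4.  22. 100.  -0.  58.  18.] w 26.0 gf 29.5 f [-0.2 -0.8 -2.4]
y [ 0.926 -0.376 -0.001] z [-0.001 -0.    -1.   ]
shift [0.012 0.012 0.   ] turn [ 0.003 -0.018 -0.024]
```

>>> {"op": "step_arm", "data": {"targets": [[[0.01,0.01,-0.25,0,0,0,0],[0,0,-0.2,0,0,0,0],[0,0,-0.15,0,0,0,0],[0,0,-0.04,0,0,0,0],[0,0,0,0,0,0,0]]]}}

```text
t: 22.32
ee_pos: [584.9, -34.0, 351.5]
orientation: [2.608, 1.752, -0.001]
ft_force: [0.9, 0.0, -2.3]
width: 26.3
grasp_force: 29.5
```

```bash
python3 - <<'E'
from h import *
g,M,p=st()
d=shot('scene','s5')
print(proj(d,[p[0],p[1],p[2]-258.6]))
cv2.imwrite('pics/c6.png',cv2.resize(cv2.imread('pics/s5.png')[200:305,270:410],(800,600),interpolation=3))
E
```

```text
t 22.32 p [584.9 -34.  351.5] gp [584.8 -34.  188.5] q [ -4.  25. 101.  -0.  55.  18.] w 26.3 gf 29.5 f [ 0.9  0.  -2.3]
y [ 0.926 -0.378 -0.   ] z [-0. -0. -1.]
[328.3 255. ]
```

View pics/c6.png

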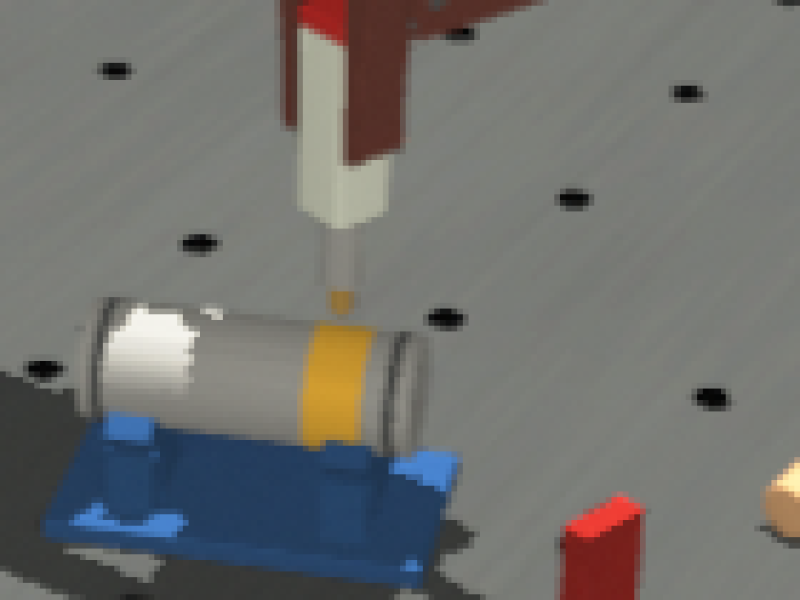

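The scene crop shows the probe upright with its foot at (341,313), above the middle of the yellow band (316–373 along the top edge). Foot and band agree within about 2 mm. Now going down gently.

>>> {"op": "step_arm", "data": {"targets": [[[0,0.02,-0.08,0,0,0,0],[0,0,-0.06,0,0,0,0],[0,0,-0.02,0,0,0,0],[0,0,0,0,0,0,0],[0,0,0,0,0,0,0]]]}}

```text
t: 23.0
ee_pos: [584.9, -32.5, 343.7]
orientation: [2.607, 1.752, -0.001]
ft_force: [0.5, -0.6, -0.7]
width: 26.2
grasp_force: 29.5
```

```bash
python3 -c "from h import *;st()"
```

```text
t 23.0 p [584.9 -32.5 343.7] gp [584.9 -32.6 180.7] q [ -4.  25. 101.  -0.  54.  18.] w 26.2 gf 29.5 f [ 0.5 -0.6 -0.7]
y [ 0.926 -0.378  0.   ] z [-0. -0. -1.]
```

>>> {"op": "step_arm", "data": {"targets": [[[0,0,-0.03,0,0,0,0],[0,0,-0.03,0,0,0,0],[0,0,0,0,0,0,0],[0,0,0,0,0,0,0],[0,0,0,0,0,0,0]]]}}

```text
t: 23.62
ee_pos: [585.0, -32.5, 340.8]
orientation: [2.607, 1.752, -0.0]
ft_force: [0.5, 0.8, 0.3]
width: 26.3
grasp_force: 29.5
```

```bash
python3 -c "
from h import *
st(); f=[]
for i in range(10): get_image('top'); f.append([*readout.get_obs()['ft_force'],readout.get_obs()['ee_pos'][2]])
print(np.mean(f,0),np.std(f,0))"
```

```text
t 23.62 p [585.  -32.5 340.8] gp [585.  -32.6 177.8] q [ -4.  26. 101.  -0.  53.  18.] w 26.3 gf 29.5 f [0.5 0.8 0.3]
y [ 0.926 -0.378  0.   ] z [ 0. -0. -1.]
[4.67106259e-01 2.84713713e-01 1.57647867e-01 3.40746756e+02] [0.44200795 0.55229575 0.55950601 0.02714152]
```

The push is about 2.1 N, so the tip is in about 2 mm, matching the geometry. Another 3 mm puts it half way.

>>> {"op": "step_arm", "data": {"targets": [[[0,0,-0.02,0,0,0,0],[0,0,-0.02,0,0,0,0],[0,0,-0.02,0,0,0,0],[0,0,0,0,0,0,0],[0,0,0,0,0,0,0]]]}}

```text
t: 24.75
ee_pos: [585.0, -32.6, 337.8]
orientation: [2.607, 1.752, -0.0]
ft_force: [0.9, -0.4, 2.2]
width: 26.5
grasp_force: 29.5
```

```bash
python3 - <<'E'
from h import *
st(); f=[]
for i in range(10): d=get_image('scene'); f.append([*readout.get_obs()['ft_force'],readout.get_obs()['ee_pos'][2]])
print(np.mean(f,0))
cv2.imwrite('pics/c7.png',cv2.resize(d['pixels'][200:305,270:410,::-1],(800,600),interpolation=3))
E
```

```text
t 24.75 p [585.  -32.6 337.8] gp [585.  -32.6 174.8] q [ -4.  26. 101.  -0.  53.  18.] w 26.5 gf 29.5 f [ 0.9 -0.4  2.2]
y [ 0.926 -0.378  0.   ] z [ 0. -0. -1.]
[ 1.20835194e+00 -1.55770403e-01  1.49414981e+00  3.37737734e+02]
```

View pics/c7.png

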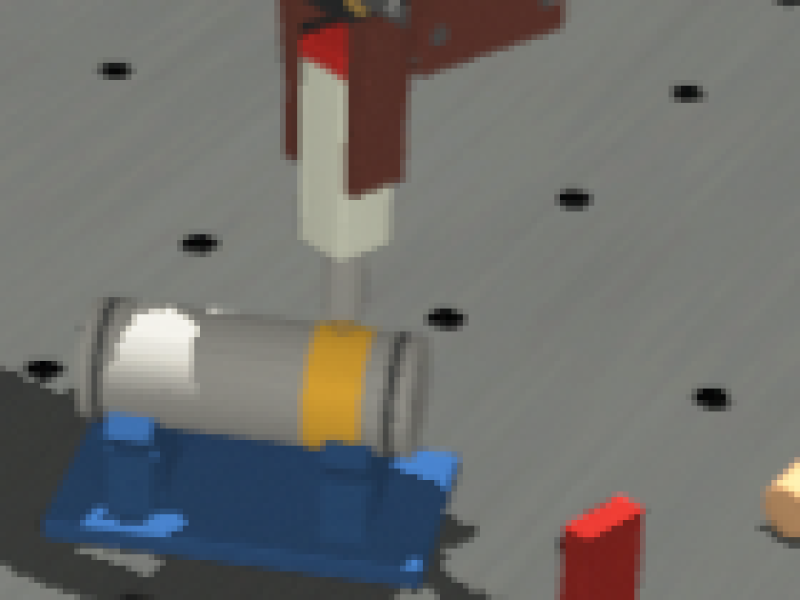

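The crop shows the probe upright with its tip on the band's top edge at (343,328), and the tube still seated. The push is about 3.4 N, roughly half way in, so I'm handing in.

```bash
python3 -c "
from h import *
print(ctrl.close_job())"
```

```text
the job is handed in; nothing more can be done
None
```

The tube lies released in the blue V cradle, and I handed the job in with the probe held upright on the top of the yellow band at about 3.4 N, the tip roughly 5 mm in; the hand-in returned no verdict.

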